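# Clamp the coin pedestal in the specimen stage's collet

## Task

Take the pedestal that carries the round coin out of the rack, set its shank upright into the collet of the specimen stage and ease it down gently until it is fully home on the seat. Then turn the knurled collet nut clockwise (seen from above) until the collet grips the shank firmly, without over-tightening it, and let go. Leave the other pedestals and everything else on the bench where they are.

Things in the scene. Friction and masses are not known exactly. Their poses are not given: they have to be found in the camera images.
- coin_post: Aluminium specimen pedestal, 60 mm tall, about 100 g: shank 12 mm diameter, 50 mm long, foot chamfered 2 mm; on it a round head 26 mm diameter, 8 mm thick (50 to 58 mm above the foot), and fixed on that a round brass coin 23 mm diameter, 2 mm thick. Origin at the foot's underside, z up the shank. It stands in one of the rack's holes, foot 8 mm above the bench, 24 mm of bare shank below its head.
- coin_foot (a point): centre of the underside of coin_post's foot, axes as coin_post
- rack: black plastic block fixed to the bench, 56 mm (x) by 190 mm (y) by 34 mm high, origin at the centre of its underside, with three loose 16 mm holes, 26 mm deep, in a row along its y axis at -62, 0 and +62 mm; one pedestal stands in each
- stage: Specimen stage fixed to the bench: grey round base 104 mm in diameter, grey pillar 50 mm in diameter up to 40 mm height, steel neck 31 mm in diameter from 40 to 52 mm, above it the dark knurled collet nut, and within the nut the four steel jaws of the collet. Origin at the centre of the base's underside, z up along the collet's axis. With the turning hand stopped, the nut's drag may read with either sign: judge the rise.
- collet_mouth (a point): on the collet's axis at the top face of its four jaws, 72 mm above the bench (2 mm above the nut's top). At the start the jaws stand 0.8 to 2.6 mm clear of the shank all round (how slack is not measured); each closes by 2 mm per rad of the nut. The jaws are 28 mm tall, their mouth's edge rounded.
- seat_top (a point): on the collet's axis at the flat seat on which the foot must rest, 32 mm below collet_mouth (40 mm above the bench). Pedestal home: its head's underside is 18 mm above collet_mouth, the coin's top 28 mm above it.
- nut_mid (a point): on the collet's axis at mid-height of the knurled nut, 61 mm above the bench; does not turn with it. The nut is round, 40 mm diameter, 18 mm high, graspable at any angle from above with the pedestal between the fingers; clockwise from above tightens, its height stays. Slack, it drags with 0.2 N m; 0.4 to 1.3 rad on it meets the shank and the collet adds torque: 0.1 N m after 0.3 rad, 0.2 after 0.43, 0.3 (firm) after 0.55, over 0.45: too tight
- seat: the flat steel seat at the bottom of the collet, 24 mm in diameter; origin at the centre of its top, as seat_top
- seal_post: pedestal of the same size as coin_post carrying a small brass bar (25 x 8 x 6 mm) instead of a coin
- plain_post: pedestal of the same size as coin_post with a bare head
- loupe: cylindrical magnifier, 38 mm diameter, 28 mm tall, standing; origin under its centre
- dish: open glass dish 62 mm diameter, 11 mm tall, with two coins in it; origin under its centre
- cleaner: small amber jar with black cap, 44 mm diameter, 95 mm tall; origin under its centre
- tweezers: steel tweezers lying flat, 120 mm long along x, 15 mm wide, 6 mm thick; origin under the middle
- caliper: digital caliper lying flat, 150 mm long along x, up to 70 mm wide, 8 mm thick; origin under the middle
There are look-alikes about, which are no part of the job. Leave any green or purple look-alike of the coin_post alone.

How it is judged:
On the way, in this order (a step that is already met when the one before it is completed fails the run):
1. the coin pedestal's shank is fully home on the seat of the collet (z of coin_foot in the frame of seat_top between -0.002 and 0.002 m and horizontal distance between coin_foot and seat_top below 0.0045 m and angle between coin_post's own z axis and vertical below 0.15 rad), for 0.2 s.
2. the nut is turned until the collet grips the shank firmly (z of coin_foot in the frame of seat_top between -0.002 and 0.002 m and horizontal distance between coin_foot and seat_top below 0.002 m and angle between coin_post's own z axis and vertical below 0.05 rad and contact force between coin_post and stage above 64 N), for 0.2 s.
At the end, for the whole second after the job is handed in: the coin pedestal stands in the collet, foot on the seat within 2 mm in height and 2 mm sideways, upright within 0.05 rad, at rest, the collet's four jaws gripping its shank with more than 64 N in all (all of step 2 and linear speed of coin_post below 0.01 m/s); the robot touches nothing.
It fails at once if the pedestal is rammed or dropped onto the seat (more than 40 N) (contact force between coin_post and seat above 40 N).
It fails at once if the collet is over-tightened, or the pedestal rammed against the stage (more than 240 N between them in all) (contact force between coin_post and stage above 240 N).
It fails at once if another pedestal or a bystander is moved by more than 15 mm (distance of any of seal_post, plain_post, loupe, dish, cleaner, tweezers, caliper from where it was at the start of the episode above 0.015 m).
It also fails if it takes over 50 s, if anything falls off the work surface, if the arm or the gripper's body presses on something with over 40 N, if the wrist force passes 120 N, or if a joint passes its speed limit or range.

## Robot

A 6-joint arm with a two-finger parallel gripper is mounted at the origin on the work surface. World frame = base frame: x ahead of the robot, y to its left, z up, the work surface at z = 0. Lengths are in m, angles in rad, forces in N, time in s.
With the tool pointing down it reaches from about 0.35 to 1 m from the base axis. Payload 7.1 kg.
Tool frame: the origin (TCP) lies on the centre line of the jaws, within the pads' length; the fingertips stand 8 mm ahead of it and the grasp point (between the pads) lies 11 mm behind it; z points along the fingers, y is the line along which they close (so a half turn about z gives the same grasp; the last joint's range is limited). The gripper opens to 85 mm and grips with 20 to 120 N. Pads are 22 mm wide; open, the fingers measure 114 mm over their backs; the gripper's body (76 mm by 85 mm) begins 54 mm behind the grasp point. The pads swing forward as they close: fully open they stand 13 mm farther back than shut.
Start: joints at [-1.121, 0.423, 1.63, -0, 1.089, -0.019], TCP at [0.282, -0.558, 0.239] pointing down, gripper open.
Joint ranges: [-3, 3], [-0.9, 2.11], [0.09, 2.58], [-1.31, 4.45], [0.11, 2.69], [-2.54, 2.54]. Speed limits (rad/s): [2.39, 2.39, 3.01, 3.14, 3.14, 3.14].

## Interface

Orientations are given as a rotation vector (axis times angle).
In Python, from bench import read_state, vision, env gives the robot as it stands.
- The arm moves only by the tool drive_tool, never from a script. Its argument "series" is one flat list of numbers, 4 for each row, row after row: the shift along the tool's x, y, z in m, then the turn about the tool's z in degrees. In form: [dx, dy, dz, spin, dx, dy, dz, spin, ...]. A call has 1 to 12 rows; each row shifts and turns the commanded pose from where the row before left it, along the tool's axes as they then stand; what a row does not reach is not made up. A row lasts 1/10 s, in which the tool goes at most 50 mm and 8.59 degrees, less where a joint would pass 70% of its speed; a pose out of reach is approached as far as the arm can. A call with a gripper value outside its range is refused whole. "gripper" is the opening in per cent of the stroke, from 0 (shut) to 100 (fully open), set as the call begins (left out, the last holds). The fingers move at their own pace and stop on an object; the grip force is fixed at half the most. Time passes only in rows, so rows that do not move let the fingers close. It gives the time, the measured TCP pose, the force, the opening and the grip force at its end, in the units of the state.
- read_state(): the state, without advancing time (a new reading comes with each control period).
- vision.camera(name): name is "side" or "top" or "wrist"; returns a dict with "img" (400x640x3 uint8, red, green, blue), "camera_matrix" (3x3 intrinsics, pixels), "k1" (the pictures are not rectified: a ray, as slopes to the right and down, at radius r is drawn at 1 + k1 r^2 times it, then the intrinsics apply), "eye" and "rotation" of the camera in the world. Camera axes: x right, y down, z forward; pixel columns grow to the right and rows downward; lengths in m; the calibration is good to about 2 mm. A picture is of the moment at which its call begins. There is no depth.
- env.sign_off(): hands the job in; it is judged then, once.
Trained networks look in the newest picture that a camera, given by its name, has taken for a name from the list of things; names that differ only in an ending like _2 or _b are one class to them, and where a whole thing is asked for, a point or a joint stands for the part that bears it (a point fixed in the world has none). Each returns a list of dicts, best first, with "confidence" (0 to 1); they miss things now and then, are a little off and sometimes report something else, mostly with a low value. They report only what shows in the picture. A call takes as long as a camera call. They do not tell look-alikes from the thing itself.
- vision.search_frame(camera, target): "location" ([column, row] in pixels, amid what is visible of it).
- vision.cut_out(camera, target): "region" (400x640 bool, what is visible of it) and "location" ([column, row] in pixels, amid what is visible of it).
The state is a dict: "time_s": time; "joint_positions": joint angles; "qvel": joint speeds; "joint_efforts": joint torques, N m; "eef_pos": TCP position; "orientation": TCP orientation; "ft_force": force on the tool from outside, world axes, zero at the start; "ft_torque": the same for the moment, N m; "width": finger opening in m; "grasp_force": force on a finger pad.
Only numpy, scipy, OpenCV 4.12 (cv2) and the standard library are available. Lean on these libraries where they do the work, as an engineer would, in place of code of your own. Each camera call takes 0.05 s, during which the arm holds its last target. There are 200 camera calls.

## Working session

There is one attempt and no reset: what is moved stays moved. The work goes in short steps, Python scripts to look and compute and a tool call to move; the robot and the scene stay as the last step left them, time stands still between calls to the robot, and variables do not carry over. Pictures are saved under pics/ and viewed, at most 10 in all, crops included, and the job is handed in when it is done.

Besides the shell and the picture viewer there is one more tool, called after "Request:" as name(argument=value, ...) on one line, values as JSON. drive_tool: Moves the arm, as the interface text tells. Its arguments: {"type":"object","properties":{"series":{"type":"array","items":{"type":"number"}},"gripper":{"type":"number"}},"required":["series"]}

```bash
mkdir -p pics; cat > h.py <<'E'
import numpy as np, cv2
from bench import read_state, vision, env
from scipy.spatial.transform import Rotation as R
def ray(c,px):
    K=c["camera_matrix"];d=np.array([(px[0]-K[0][2])/K[0][0],(px[1]-K[1][2])/K[1][1]])
    s=d.copy()
    for _ in range(20): s=d/(1+c["k1"]*(s@s))
    v=np.array(c["rotation"])@np.array([s[0],s[1],1]); return np.array(c["eye"]),v
def atz(c,px,z):
    e,v=ray(c,px); return e+v*(z-e[2])/v[2]
def proj(c,p):
    q=np.array(c["rotation"]).T@(np.array(p)-c["eye"]); s=q[:2]/q[2]; s=s*(1+c["k1"]*(s@s))
    K=c["camera_matrix"]; return np.array([K[0][0]*s[0]+K[0][2],K[1][1]*s[1]+K[1][2]])
def save(c,n): cv2.imwrite("pics/"+n,cv2.cvtColor(c["img"],cv2.COLOR_RGB2BGR))
E
cat > a.py <<'E'
from h import *
np.set_printoptions(precision=4,suppress=True)
for n in ["top","side"]:
    c=vision.camera(n); save(c,n+"1.png"); print(n,c["eye"],c["k1"],c["camera_matrix"][0][0])
    for t,z in [("coin_post",.068),("seal_post",.07),("plain_post",.066),("stage",.06),("rack",.034),("cleaner",.09),("loupe",.028),("dish",0.005)]:
        for d in vision.search_frame(n,t)[:4]: print(t,round(d["confidence"],2),np.round(d["location"],1),atz(c,d["location"],z))
s=read_state(); print(s["orientation"],s["eef_pos"],s["time_s"])
E
python3 a.py
```

```text
top [ 0.4538 -0.055   1.2716] -0.10552426619847047 417.62446904296Traceback (most recent call last):
  File "a.py", line 6, in <module>
    for d in vision.search_frame(n,t)[:4]: print(t,round(d["confidence"],2),np.round(d["location"],1),atz(c,d["location"],z))
                                                                                                      ~~~^^^^^^^^^^^^^^^^^^^
  File "h.py", line 10, in atz
    e,v=ray(c,px); return e+v*(z-e[2])/v[2]
                                       ~^^^
IndexError: invalid index to scalar variable.
```

```bash
sed -i 's/np.array(c\["rotation"\])/R.from_rotvec(c["rotation"]).as_matrix()/' h.py; python3 a.py
```

```text
top [ 0.4538 -0.055   1.2716] -0.10552426619847047 417.62446904296
coin_post 0.49 [233.8 242.2] [0.4836 0.152  0.068 ]
seal_post 0.54 [244.4 221.7] [0.5426 0.1223 0.07  ]
seal_post 0.53 [217.9 216.9] [0.5561 0.1995 0.07  ]
stage 0.62 [339.  228.2] [ 0.5252 -0.1512  0.06  ]
cleaner 0.58 [424.6 195.1] [ 0.6192 -0.398   0.09  ]
dish 0.54 [327.8 168.2] [ 0.7138 -0.1221  0.005 ]
side [0.5463 0.8235 0.8499] -0.03299702083983871 486.29308909295645
coin_post 0.52 [333.6 289. ] [0.5546 0.1893 0.068 ]
coin_post 0.5 [372.1 312. ] [0.476  0.2385 0.068 ]
coin_post 0.48 [368.  284.9] [0.4848 0.1712 0.068 ]
seal_post 0.62 [332.2 306.8] [0.5545 0.2355 0.07  ]
seal_post 0.54 [334.7 264.3] [0.5565 0.1238 0.07  ]
plain_post 0.76 [333.2 312.8] [0.5517 0.2467 0.066 ]
plain_post 0.61 [256.  304.1] [0.7053 0.2418 0.066 ]
plain_post 0.31 [349.7 204.6] [ 0.532  -0.0783  0.066 ]
stage 0.56 [348.8 202. ] [ 0.5345 -0.0948  0.06  ]
stage 0.44 [270.6 229.9] [0.7115 0.0243 0.06  ]
stage 0.39 [277.8 206.7] [ 0.707  -0.0581  0.06  ]
rack 0.93 [330.6 307.2] [0.5581 0.2097 0.034 ]
cleaner 0.77 [319.3 136.5] [ 0.6292 -0.3341  0.09  ]
cleaner 0.46 [347.8 201.6] [ 0.5374 -0.0611  0.09  ]
loupe 0.69 [271.7 233.1] [0.7138 0.0025 0.028 ]
loupe 0.46 [345.1 243.5] [0.5367 0.0184 0.028 ]
dish 0.67 [335.8 286.1] [0.551  0.1295 0.005 ]
dish 0.33 [271.2 230.9] [ 0.7209 -0.028   0.005 ]
[-3.0557 -0.7296  0.    ] [ 0.2824 -0.5575  0.2393] 1.0
```

View pics/top1.png

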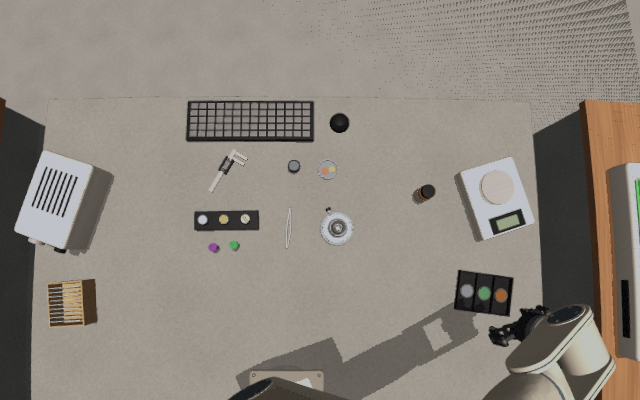

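View pics/side1.png

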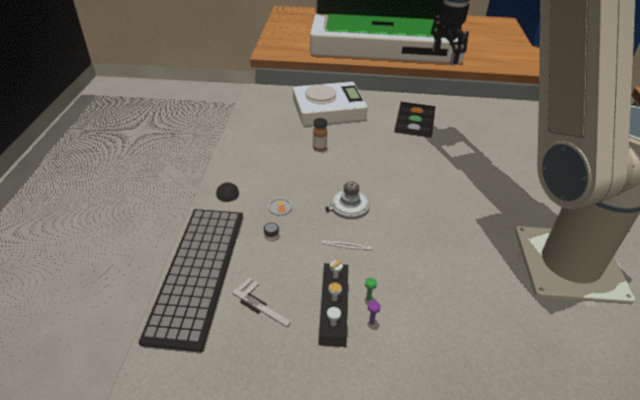

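Top view: rack at (226,220) with posts at columns 202, 224, 245; green/purple look-alikes at (234,245) and (213,247); stage at (338,228). I'll enlarge the rack and stage.

```bash
cat > b.py <<'E'
from h import *
t=cv2.imread("pics/top1.png");s=cv2.imread("pics/side1.png")
r=lambda a,w,h:cv2.resize(a,(w,h),interpolation=cv2.INTER_CUBIC)
A=r(t[205:255,190:260],420,300);B=r(t[200:250,310:370],360,300);C=r(s[250:350,310:390],240,300);D=r(s[170:220,320:380],360,300)
o=np.zeros((600,800,3),np.uint8);o[:300,:420]=A;o[:300,430:790]=B;o[300:,:240]=C;o[300:,430:790]=D
cv2.imwrite("pics/crop.png",o)
c=vision.camera("top")
for p,z in [((202,219),.066),((224,219),.068),((245,219),.07),((338,228),.07)]: print(p,atz(c,p,z))
E
python3 b.py
```

```text
(202, 219) [0.55014002 0.24663618 0.066     ]
(224, 219) [0.55029757 0.18195739 0.068     ]
(245, 219) [0.55040696 0.12072196 0.07      ]
(338, 228) [ 0.52523206 -0.14750924  0.07      ]
```

View pics/crop.png

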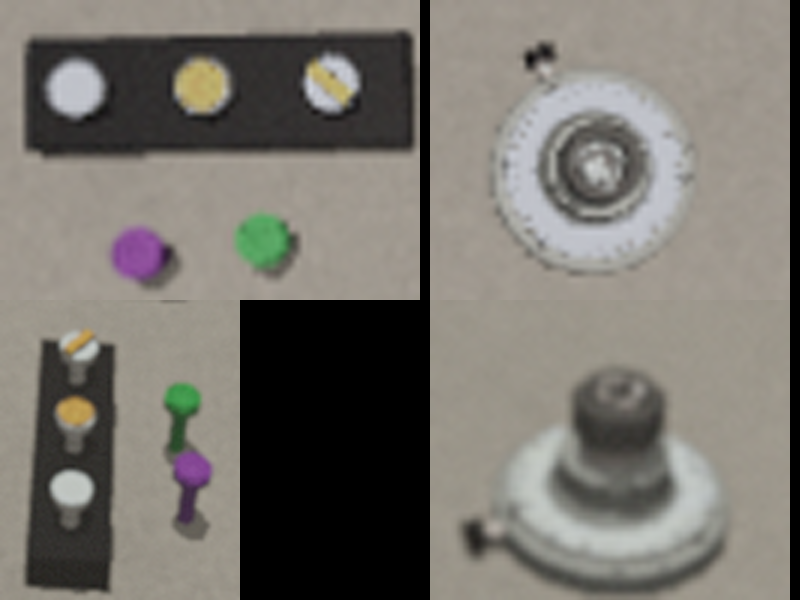

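The coin post is in the middle hole, at about (0.550, 0.183). The stage is at about (0.525, -0.148). I'll move above the rack.

Request:
drive_tool(series=[0.016,-0.015,0,0,0.032,-0.03,0,0,0.032,-0.03,0,0,0.032,-0.03,0,0,0.032,-0.03,0,0,0.032,-0.03,0,0,0.032,-0.03,0,0,0.032,-0.03,0,0,0.032,-0.03,0,0,0.032,-0.03,0,0,0.032,-0.03,0,0,0.032,-0.03,0,0], gripper=60)

```text
time_s: 2.25
eef_pos: [0.4553, -0.0818, 0.2397]
orientation: [3.055, 0.729, 0.001]
ft_force: [0.1, -0.0, 0.0]
width: 0.0515
grasp_force: 0.0
```

Request:
drive_tool(series=[0.032,-0.03,0,0,0.032,-0.03,0,0,0.032,-0.03,0,0,0.032,-0.03,0.01,0,0.032,-0.03,0.01,0,0.032,-0.03,0.02,0,0.014,-0.015,0.02,0,0,0,0,-8,0,0,0,-8,0,0,0,-8,0,0,0,-8,0,0,0,-8])

```text
time_s: 3.45
eef_pos: [0.5505, 0.1836, 0.1793]
orientation: [2.617, 1.739, 0.0]
ft_force: [0.3, -0.4, -0.2]
width: 0.0513
grasp_force: 0.0
```

Request:
drive_tool(series=[0,0,0,-8,0,0,0,-8,0,0,0,-7,0,0,0,0,0,0,0,0])

```text
time_s: 3.95
eef_pos: [0.5505, 0.1836, 0.1794]
orientation: [2.228, 2.215, 0.0]
ft_force: [-0.9, 0.5, 0.3]
width: 0.0511
grasp_force: 0.0
```

```bash
cat > c.py <<'E'
from h import *
import sys
np.set_printoptions(precision=4,suppress=True)
c=vision.camera("wrist"); save(c,sys.argv[1]); s=read_state()
M=R.from_rotvec(s["orientation"]).as_matrix(); print(s["eef_pos"],"\n",M,s["joint_positions"],s["width"],s["time_s"],c["eye"])
for a in sys.argv[2:]:
    t,z=a.split(":"); z=float(z)
    for d in vision.cut_out("wrist",t)[:3]:
        m=d["region"].astype(np.uint8); 
        (u,v),r=cv2.minEnclosingCircle(cv2.findNonZero(m))
        print(t,round(d["confidence"],2),d["location"],(u,v,r),atz(c,d["location"],z),atz(c,(u,v),z))
E
python3 c.py w1.png coin_post:0.068 rack:0.034
```

```text
[0.5505 0.1835 0.1794] 
 [[ 0.0054  1.      0.    ]
 [ 1.     -0.0054  0.0001]
 [ 0.0001  0.     -1.    ]] [0.3013 0.4339 1.7747 0.     0.933  0.3067] 0.05162726848032371 4.0 [0.5508 0.2551 0.3153]
coin_post 0.95 [231.9, 169.2] (233.39999389648438, 165.36000061035156, 17.776752471923828) [0.4743 0.214  0.068 ] [0.476  0.2175 0.068 ]
coin_post 0.87 [243.4, 226.6] (246.5, 223.0, 18.90115737915039) [0.4803 0.1586 0.068 ] [0.4836 0.1623 0.068 ]
coin_post 0.6 [315.6, 202.4] (317.0, 201.2142791748047, 14.354406356811523) [0.5496 0.1823 0.068 ] [0.5509 0.1835 0.068 ]
rack 0.77 [312.8, 176.2] (317.6876525878906, 185.66085815429688, 91.93397521972656) [0.5467 0.2005 0.034 ] [0.5517 0.1905 0.034 ]
```

View pics/w1.png

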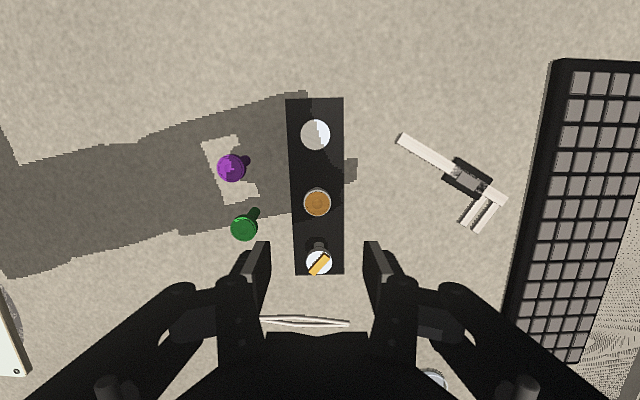

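The wrist view shows the coin head at (317,203), green at (244,227), purple at (231,168) and the bar post at (319,262). The tool is over the coin post to within about 1 mm, so I'll descend.

Request:
drive_tool(series=[-0.001,0,0.015,0,0,0,0.02,0,0,0,0.02,0,0,0,0.02,0,0,0,0.02,0,0,0,0.015,0,0,0,0.01,0,0,0,0.006,0,0,0,0.003,0,0,0,0,0])

```text
time_s: 5.1
eef_pos: [0.5507, 0.1826, 0.0504]
orientation: [2.224, 2.218, 0.0]
ft_force: [1.0, 0.7, 0.8]
width: 0.0515
grasp_force: 0.0
```

Request:
drive_tool(series=[0,0,0,0,0,0,0,0,0,0,0,0,0,0,0,0,0,0,0,0,0,0,0,0,0,0,0,0,0,0,0,0], gripper=0)

```text
time_s: 5.9
eef_pos: [0.5511, 0.1827, 0.0512]
orientation: [2.224, 2.218, 0.002]
ft_force: [-0.8, -0.6, 5.7]
width: 0.0231
grasp_force: 58.5
```

The width reads 23.1 mm, where the head is 26 mm, and there is a small upward push. I'll look before lifting.

```bash
cat > d.py <<'E'
from h import *
c=vision.camera("wrist"); save(c,"w2.png"); s=vision.camera("side"); save(s,"s2.png")
a=cv2.resize(cv2.imread("pics/w2.png")[150:350,200:440],(480,400),interpolation=cv2.INTER_CUBIC)
b=cv2.resize(cv2.imread("pics/s2.png")[240:340,300:380],(320,400),interpolation=cv2.INTER_CUBIC)
cv2.imwrite("pics/c2.png",np.hstack([a,b])); print(read_state()["ft_force"],read_state()["ft_torque"],c["k1"],proj(c,[.5507,.1826,.068]))
E
python3 d.py
```

```text
[-1.40184824 -0.07461834  5.71789743] [-0.06488735  0.19751371  0.01403499] -0.039005192854798545 [316.11538285 274.62182681]
```

View pics/c2.png

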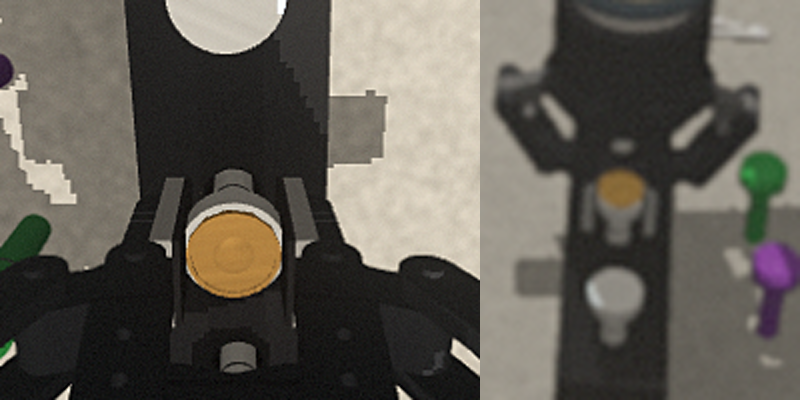

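The head sits squarely between the pads, with the coin at about (317,277) in the full picture. I'll lift straight up, 95 mm.

Request:
drive_tool(series=[0,0,-0.003,0,0,0,-0.006,0,0,0,-0.01,0,0,0,-0.012,0,0,0,-0.014,0,0,0,-0.014,0,0,0,-0.014,0,0,0,-0.012,0,0,0,-0.007,0,0,0,-0.003,0,0,0,0,0])

```text
time_s: 7.1
eef_pos: [0.5505, 0.1826, 0.1456]
orientation: [2.224, 2.219, 0.001]
ft_force: [-0.1, 0.9, -1.7]
width: 0.0232
grasp_force: 58.8
```

```bash
cat > e.py <<'E'
from h import *
s=read_state(); print(s["eef_pos"],s["ft_force"],s["ft_torque"],s["width"],s["joint_positions"])
c=vision.camera("wrist"); save(c,"w3.png"); sd=vision.camera("side"); save(sd,"s3.png")
p=proj(sd,s["eef_pos"]).astype(int); print(p)
a=cv2.resize(cv2.imread("pics/w3.png")[150:350,200:440],(480,400),interpolation=cv2.INTER_CUBIC)
x,y=p[0]-32,p[1]-30
b=cv2.resize(cv2.imread("pics/s3.png")[y:y+80,x:x+64],(320,400),interpolation=cv2.INTER_CUBIC)
cv2.imwrite("pics/c3.png",np.hstack([a,b]))
E
python3 e.py
```

```text
[0.55054625 0.18257828 0.14563363] [-0.0890313   0.90725433 -1.69863987] [ 0.02258689  0.02674711 -0.0071223 ] 0.023182825748177427 [2.99699972e-01 4.80813667e-01 1.79424648e+00 6.45307682e-07
 8.66132299e-01 3.02089672e-01]
[337 261]
```

View pics/c3.png

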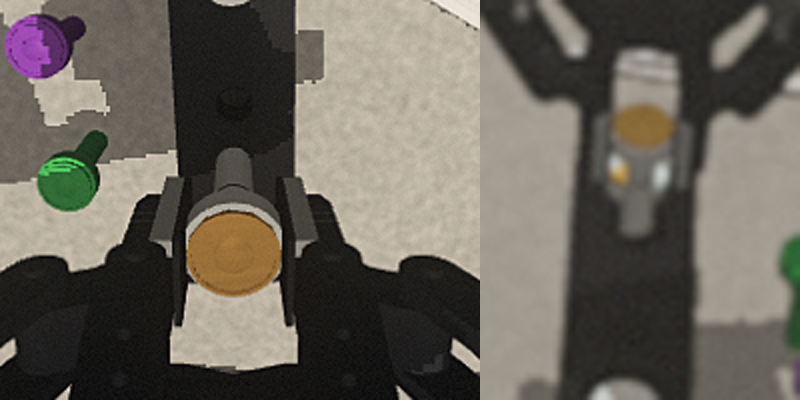

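```bash
cat > f.py <<'E'
from h import *
np.set_printoptions(precision=4,suppress=True)
c=vision.camera("wrist"); s=read_state(); t=s["eef_pos"]; print(c["camera_matrix"][0][0],np.array(c["eye"])-t)
h=cv2.cvtColor(c["img"],cv2.COLOR_RGB2HSV); m=((h[...,0]>8)&(h[...,0]<28)&(h[...,1]>110)&(h[...,2]>80)).astype(np.uint8)
m[:240]=0;m[320:]=0
n,l,st,ce=cv2.connectedComponentsWithStats(m);i=1+np.argmax(st[1:,4]);print(st[i],ce[i])
for z in [.015,.0176,.020]:
    w=[atz(c,p,t[2]+z)-t for p in [(st[i][0],ce[i][1]),(st[i][0]+st[i][2],ce[i][1]),(ce[i][0],st[i][1]),(ce[i][0],st[i][1]+st[i][3])]]
    print(z,"dia",w[1][0]-w[0][0],w[2][1]-w[3][1],"ctr",(w[0]+w[1])[0]/2,(w[2]+w[3])[1]/2)
    cy=(w[2]+w[3])[1]/2
    print(" foot near edge px if upright",proj(c,t+np.array([0,cy+.005,z-.060])),proj(c,t+np.array([0,cy+.006,z-.058])))
E
python3 f.py
```

```text
277.21823090517427 [0.0002 0.0716 0.1361]
[ 293  255   48   43 1572] [316.4459 276.7048]
0.015 dia 0.023809349678720504 0.02428906736957595 ctr 0.0001590069967787877 -0.002679916399192503
 foot near edge px if upright [316.6617 224.3572] [316.6582 224.0382]
0.0176 dia 0.023298062348778736 0.023767478474047865 ctr 0.00015919666291380752 -0.001084917218310666
 foot near edge px if upright [316.6562 223.5387] [316.6526 223.2051]
0.02 dia 0.022826104813447823 0.0232860118012527 ctr 0.00015937173934615911 0.00038738971788791765
 foot near edge px if upright [316.6509 222.7602] [316.6472 222.4125]
```

Post held upright, foot about 42.4 mm below the TCP and 1 mm towards tool -x. Moving short of the stage to view the collet unobstructed.

Request:
drive_tool(series=[-0.015,-0.001,0,0,-0.03,-0.002,0,0,-0.037,-0.0025,0,0,-0.038,-0.0025,0,0,-0.038,-0.0025,0,0,-0.038,-0.0025,0,0,-0.038,-0.0025,0,0,-0.038,-0.0025,0,0,-0.038,-0.0025,0,0,-0.037,-0.0025,0,0,-0.03,-0.002,0,0,-0.012,-0.001,0,0])

```text
time_s: 8.45
eef_pos: [0.5226, -0.2094, 0.145]
orientation: [-2.227, -2.216, 0.001]
ft_force: [0.1, -0.4, -1.7]
width: 0.023
grasp_force: 58.8
```

Request:
drive_tool(series=[0,0,0,0,0,0,0,0,0,0,0,0])

```text
time_s: 8.75
eef_pos: [0.5233, -0.2052, 0.1451]
orientation: [-2.222, -2.219, 0.0]
ft_force: [-0.2, 0.0, -0.6]
width: 0.0231
grasp_force: 58.8
```

```bash
python3 c.py w4.png stage:0.06; python3 f.py|head -2; python3 - <<'E'
from h import *
cv2.imwrite("pics/c4.png",cv2.resize(cv2.imread("pics/w4.png")[60:310,180:460],(672,600),interpolation=cv2.INTER_CUBIC))
E
```

```text
[ 0.5235 -0.2051  0.1452] 
 [[ 0.001   1.     -0.0005]
 [ 1.     -0.001   0.0004]
 [ 0.0004 -0.0005 -1.    ]] [-0.3947  0.4597  1.8337  0.0002  0.8487 -0.3939] 0.023502528480625534 8.8 [ 0.5234 -0.1337  0.2811]
stage 0.85 [325.4, 133.6] (331.3879699707031, 134.6908721923828, 64.00798797607422) [ 0.5302 -0.143   0.06  ] [ 0.5348 -0.1438  0.06  ]
stage 0.7 [512.3, 106.5] (513.5, 109.5, 36.17329406738281) [ 0.6744 -0.1217  0.06  ] [ 0.6758 -0.1238  0.06  ]
277.21823090517427 [-0.0002  0.0716  0.1359]
[ 293  256   48   42 1560] [316.3994 276.8244]
```

View pics/c4.png

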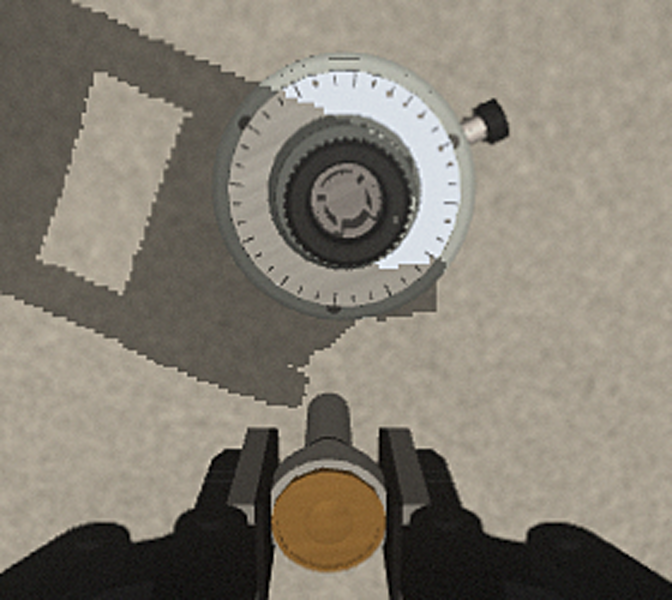

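```bash
python3 - <<'E'
from h import *
np.set_printoptions(precision=4,suppress=True)
c=vision.camera("wrist"); t=read_state()["eef_pos"]
P=lambda x,y:(180+x/2.4,60+y/2.4)
for n,p,z in [("nut",P(349.5,203),.070),("nutL",P(285,203),.07),("nutR",P(414,203),.07),("jaws",P(347.5,200),.072),("base",P(344,187),.012),("baseL",P(216,187),.01),("baseR",P(474,187),.01)]: print(n,p,atz(c,p,z),atz(c,p,z)-t)
g=cv2.cvtColor(c["img"],cv2.COLOR_RGB2GRAY)[90:200,270:390]
g=cv2.resize(g,None,fx=4,fy=4,interpolation=cv2.INTER_CUBIC)
for r0,r1 in [(90,125),(50,75)]:
    h=cv2.HoughCircles(g,cv2.HOUGH_GRADIENT_ALT,1,10,param1=150,param2=.5,minRadius=r0,maxRadius=r1)
    if h is not None:
        for x,y,r in h[0][:3]: p=(270+x/4,90+y/4); print(r/4,p,atz(c,p,.071)-t)
tc=vision.camera("top"); print(atz(tc,(338,228),.07))
sd=vision.camera("side"); save(sd,"s4.png"); print(proj(sd,[.530,-.1465,.07]))
E
```

```text
nut (325.625, 144.58333333333334) [ 0.5304 -0.1507  0.07  ] [ 0.0067  0.0547 -0.0753]
nutL (298.75, 144.58333333333334) [ 0.5103 -0.1507  0.07  ] [-0.0134  0.0547 -0.0753]
nutR (352.5, 144.58333333333334) [ 0.5506 -0.1507  0.07  ] [ 0.0269  0.0547 -0.0753]
jaws (324.7916666666667, 143.33333333333334) [ 0.5297 -0.1497  0.072 ] [ 0.0061  0.0558 -0.0733]
base (323.33333333333337, 137.91666666666669) [ 0.5301 -0.1491  0.012 ] [ 0.0064  0.0563 -0.1333]
baseL (270.0, 137.91666666666669) [ 0.4791 -0.1491  0.01  ] [-0.0446  0.0563 -0.1353]
baseR (377.5, 137.91666666666669) [ 0.582  -0.1492  0.01  ] [ 0.0584  0.0563 -0.1353]
29.64856 (np.float32(323.0), np.float32(142.75)) [ 0.0047  0.0562 -0.0743]
29.167068 (np.float32(324.25), np.float32(135.75)) [ 0.0056  0.0612 -0.0743]
25.774908 (np.float32(315.25), np.float32(140.0)) [-0.001   0.0582 -0.0743]
17.02691 (np.float32(324.25), np.float32(145.0)) [ 0.0057  0.0545 -0.0743]
14.003351 (np.float32(324.25), np.float32(145.0)) [ 0.0057  0.0545 -0.0743]
17.224607 (np.float32(314.0), np.float32(145.25)) [-0.002   0.0543 -0.0743]
[ 0.5252 -0.1475  0.07  ]
[351.5996 185.9705]
```

Request:
drive_tool(series=[0.006,0,0,0,0.012,0.002,0,0,0.014,0.002,0,0,0.013,0.002,0,0,0.008,0,0.005,0,0.003,0,0.008,0,0,0,0.008,0,0,0,0.003,0,0,0,0,0,0,0,0,0,0,0,0,0])

```text
time_s: 10.15
eef_pos: [0.5298, -0.1508, 0.1215]
orientation: [2.224, 2.218, 0.0]
ft_force: [0.1, 0.1, -1.3]
width: 0.0232
grasp_force: 58.8
```

```bash
python3 c.py w5.png ; python3 f.py|head -2; python3 - <<'E'
from h import *
sd=vision.camera("side"); save(sd,"s5.png"); x,y=proj(sd,[.530,-.149,.075]).astype(int); print(x,y)
a=cv2.resize(cv2.imread("pics/w5.png")[150:310,250:390],(525,600),interpolation=cv2.INTER_CUBIC)
b=cv2.resize(cv2.imread("pics/s5.png")[y-40:y+40,x-18:x+18],(270,600),interpolation=cv2.INTER_CUBIC)
cv2.imwrite("pics/c5.png",np.hstack([a,b]))
E
```

```text
[ 0.5299 -0.1508  0.1216] 
 [[ 0.0029  1.      0.0005]
 [ 1.     -0.0029 -0.0002]
 [-0.0002  0.0005 -1.    ]] [-0.2988  0.4823  1.8705 -0.      0.7882 -0.2959] 0.023433424562562703 10.2 [ 0.5298 -0.0793  0.2574]
277.21823090517427 [0.     0.0715 0.1359]
[ 293  256   48   42 1562] [316.3803 276.8156]
351 183
```

View pics/c5.png

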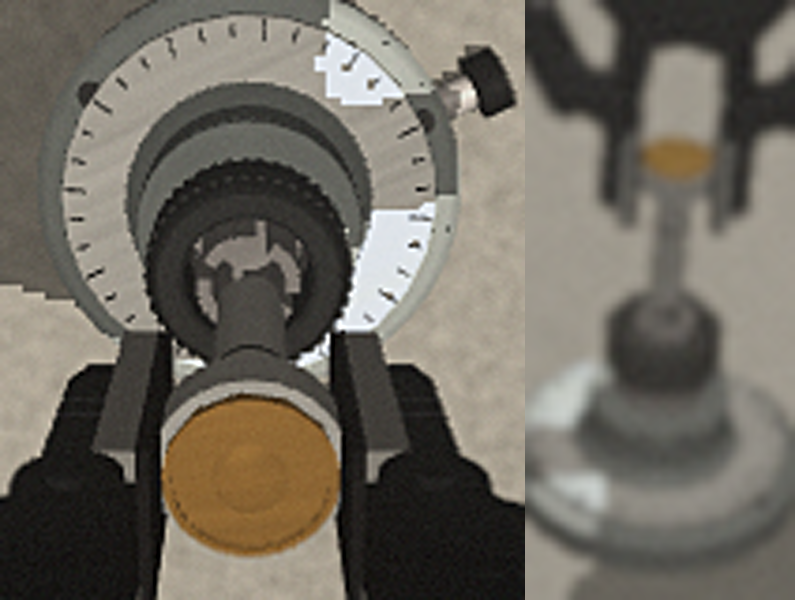

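```bash
python3 - <<'E'
from h import *
np.set_printoptions(precision=1,suppress=True)
c=vision.camera("wrist"); t=read_state()["eef_pos"]
Q=lambda p:(proj(c,p)-[250,150])*3.75
for dy in [-.003,-.001,.001]:
    s=np.array([t[0],t[1]+dy,0])
    f=lambda r,a,z:Q(s+[r*np.cos(a),r*np.sin(a),z])
    print(dy,"nut L,R,top,bot",f(.02,np.pi,.07),f(.02,0,.07),f(.02,np.pi/2,.07),f(.02,-np.pi/2,.07),"jawctr",Q(s+[0,0,.072]))
s=t+np.array([0,-.001,0]);print("foot top edge",Q(s+[0,.004,-.0424]),Q(s+[0,.006,-.0404]), "foot ctr",Q(s+[0,0,-.0424]))
E
```

```text
-0.003 nut L,R,top,bot [146.3 292.6] [353.1 292. ] [249.4 193. ] [250.  386.1] jawctr [249.7 296.2]
-0.001 nut L,R,top,bot [146.  282.9] [353.4 282.4] [249.4 182.8] [249.9 376.9] jawctr [249.7 286.5]
0.001 nut L,R,top,bot [145.7 273.2] [353.6 272.6] [249.4 172.5] [249.9 367.8] jawctr [249.7 276.7]
foot top edge [249.7 280.3] [249.7 274. ] foot ctr [249.7 300.6]
```

Foot and collet agree to about 1 mm. I'll correct by +1 mm and enter slowly, watching the force.

Request:
drive_tool(series=[0.001,0,0.002,0,0,0,0.002,0,0,0,0.002,0,0,0,0.002,0,0,0,0.0015,0,0,0,0.0015,0,0,0,0.0015,0,0,0,0.0015,0])

```text
time_s: 11.15
eef_pos: [0.5297, -0.1494, 0.1072]
orientation: [-2.224, -2.219, 0.0]
ft_force: [-0.6, -0.3, -0.2]
width: 0.0232
grasp_force: 58.8
```

Request:
drive_tool(series=[0,0,0.003,0,0,0,0.003,0,0,0,0.003,0,0,0,0.003,0,0,0,0.003,0,0,0,0.002,0,0,0,0.0015,0,0,0,0.001,0])

```text
time_s: 11.95
eef_pos: [0.5297, -0.1494, 0.0877]
orientation: [-2.224, -2.219, 0.0]
ft_force: [0.3, -0.4, -1.1]
width: 0.0231
grasp_force: 58.8
```

Request:
drive_tool(series=[0,0,0.001,0,0,0,0.0005,0,0,0,0.0005,0,0,0,0,0])

```text
time_s: 12.35
eef_pos: [0.5297, -0.1494, 0.0858]
orientation: [2.224, 2.219, 0.0]
ft_force: [-0.5, -1.4, -1.0]
width: 0.0234
grasp_force: 58.8
```

Request:
drive_tool(series=[0,0,0.0005,0,0,0,0.0005,0,0,0,0.0005,0,0,0,0.0005,0,0,0,0,0])

```text
time_s: 12.85
eef_pos: [0.5296, -0.1494, 0.0837]
orientation: [-2.224, -2.219, 0.0]
ft_force: [-0.4, -0.3, -1.3]
width: 0.0234
grasp_force: 58.8
```

Request:
drive_tool(series=[0,0,0.0005,0,0,0,0.0004,0,0,0,0,0])

```text
time_s: 13.15
eef_pos: [0.5298, -0.1495, 0.0832]
orientation: [2.224, 2.218, 0.0]
ft_force: [-1.0, 0.0, 4.0]
width: 0.0231
grasp_force: 59.0
```

Contact at 5 N with the TCP at 0.0832, so the post is home. Releasing, then lowering to the nut.

Request:
drive_tool(series=[0,0,0,0,0,0,0,0,0,0,0,0,0,0,0,0,0,0,0,0,0,0,0,0], gripper=70)

```text
time_s: 13.75
eef_pos: [0.5296, -0.1494, 0.0828]
orientation: [-2.224, -2.219, 0.0]
ft_force: [1.2, -0.1, 0.2]
width: 0.0598
grasp_force: 0.0
```

```bash
python3 f.py; python3 - <<'E'
from h import *
c=vision.camera("wrist"); save(c,"w6.png"); s=read_state(); print(s["eef_pos"],s["ft_force"],s["ft_torque"],s["width"])
a=cv2.resize(cv2.imread("pics/w6.png")[150:350,200:440],(720,600),interpolation=cv2.INTER_CUBIC)
cv2.imwrite("pics/c6.png",a)
E
```

```text
277.21823090517427 [-0.      0.0715  0.1359]
[ 293  257   48   42 1570] [316.5108 277.4675]
0.015 dia 0.023798984959918945 0.023777349552867838 ctr 8.511735608640603e-05 -0.003435657419561075
 foot near edge px if upright [316.6976 225.4469] [316.697  225.1396]
0.0176 dia 0.023287303761080458 0.023266133518028365 ctr 8.309798299505067e-05 -0.001823777149075917
 foot near edge px if upright [316.6958 224.6212] [316.6952 224.2994]
0.02 dia 0.022814982654460247 0.022794241793561154 ctr 8.123394629538927e-05 -0.0003358876686280765
 foot near edge px if upright [316.6941 223.8359] [316.6934 223.5001]
[ 0.52966179 -0.14938611  0.08288235] [-0.62682102  0.04761643  0.85187548] [0.01958483 0.00829265 0.01576639] 0.05987002390903011
```

View pics/c6.png

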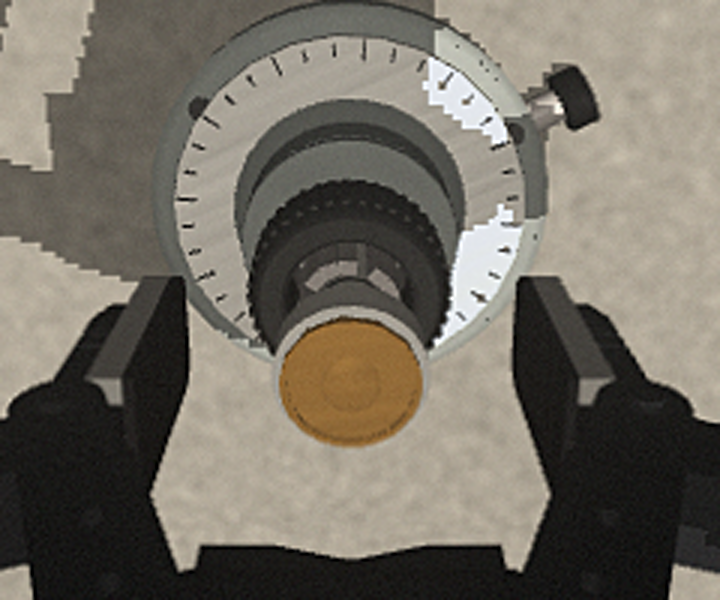

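The post stands upright in the collet, coin at (316,277), fingers clear. Lowering to the nut and closing on it.

Request:
drive_tool(series=[-0.0005,0,0.003,0,0,0,0.005,0,0,0,0.006,0,0,0,0.006,0,0,0,0.006,0,0,0,0.004,0,0,0,0.002,0,0,0,0,0])

```text
time_s: 14.65
eef_pos: [0.5295, -0.1498, 0.0506]
orientation: [-2.224, -2.218, 0.0]
ft_force: [0.5, -0.7, 0.8]
width: 0.0598
grasp_force: 0.0
```

Request:
drive_tool(series=[0,0,0,0,0,0,0,0,0,0,0,0,0,0,0,0,0,0,0,0,0,0,0,0,0,0,0,0], gripper=0)

```text
time_s: 15.35
eef_pos: [0.5294, -0.15, 0.0515]
orientation: [-2.224, -2.219, 0.0]
ft_force: [-2.6, -0.8, 5.7]
width: 0.0388
grasp_force: 59.9
```

```bash
cat > g.py <<'E'
from h import *
s=read_state(); print(s["time_s"],np.round(s["eef_pos"],4),np.round(s["ft_force"],1),np.round(s["ft_torque"],3),round(s["width"],4),round(s["joint_positions"][5],4),"tau6",round(s["joint_efforts"][5],3))
E
python3 g.py
```

```text
15.35 [ 0.5294 -0.15    0.0515] [-2.6 -0.8  5.7] [0.003 0.534 0.02 ] 0.0388 -0.2951 tau6 0.073
```

Gripped (38.8 mm). I'll turn 20° and read the drag while it is turning.

Request:
drive_tool(series=[0,0,0,2,0,0,0,4,0,0,0,5,0,0,0,5,0,0,0,4])

```text
time_s: 15.85
eef_pos: [0.5296, -0.15, 0.0515]
orientation: [2.578, 1.795, -0.0]
ft_force: [-1.5, 0.6, 5.6]
width: 0.0382
grasp_force: 59.9
```

```bash
python3 g.py
```

```text
15.85 [ 0.5296 -0.15    0.0515] [-1.5  0.6  5.6] [0.052 0.498 0.229] 0.0382 0.0571 tau6 -0.543
```

Request:
drive_tool(series=[0,0,0,3,0,0,0,3,0,0,0,3])

```text
time_s: 16.15
eef_pos: [0.5297, -0.15, 0.0515]
orientation: [2.71, 1.589, -0.0]
ft_force: [-1.3, 0.5, 5.2]
width: 0.0382
grasp_force: 59.9
```

```bash
python3 g.py
```

```text
16.15 [ 0.5297 -0.15    0.0515] [-1.3  0.5  5.2] [0.006 0.424 0.276] 0.0382 0.213 tau6 -0.468
```

Request:
drive_tool(series=[0,0,0,3,0,0,0,3,0,0,0,3])

```text
time_s: 16.45
eef_pos: [0.5298, -0.15, 0.0515]
orientation: [2.826, 1.371, 0.0]
ft_force: [-1.3, -0.2, 5.0]
width: 0.0385
grasp_force: 59.9
```

```bash
python3 g.py
```

```text
16.45 [ 0.5298 -0.15    0.0515] [-1.3 -0.2  5. ] [0.065 0.366 0.162] 0.0385 0.37 tau6 -0.461
```

Request:
drive_tool(series=[0,0,0,3,0,0,0,3,0,0,0,3])

```text
time_s: 16.75
eef_pos: [0.5298, -0.1501, 0.0515]
orientation: [2.925, 1.146, 0.0]
ft_force: [-1.0, -0.8, 4.3]
width: 0.0384
grasp_force: 59.9
```

```bash
python3 g.py
```

```text
16.75 [ 0.5298 -0.1501  0.0515] [-1.  -0.8  4.3] [-0.035  0.288  0.226] 0.0384 0.527 tau6 -0.403
```

Request:
drive_tool(series=[0,0,0,3,0,0,0,3])

```text
time_s: 16.95
eef_pos: [0.5298, -0.1501, 0.0515]
orientation: [2.98, 0.991, 0.0]
ft_force: [-2.7, -2.2, 4.9]
width: 0.0385
grasp_force: 59.9
```

```bash
python3 g.py
```

```text
16.95 [ 0.5298 -0.1501  0.0515] [-2.7 -2.2  4.9] [-0.     0.371  0.372] 0.0385 0.6316 tau6 -0.338
```

Request:
drive_tool(series=[0,0,0,3,0,0,0,3])

```text
time_s: 17.15
eef_pos: [0.5299, -0.1502, 0.0515]
orientation: [3.028, 0.834, 0.001]
ft_force: [-1.6, -1.3, 3.8]
width: 0.0385
grasp_force: 59.9
```

```bash
python3 g.py
```

```text
17.15 [ 0.5299 -0.1502  0.0515] [-1.6 -1.3  3.8] [-0.072  0.314  0.378] 0.0385 0.7363 tau6 -0.256
```

Request:
drive_tool(series=[0,0,0,3])

```text
time_s: 17.25
eef_pos: [0.5299, -0.1502, 0.0515]
orientation: [3.049, 0.755, 0.001]
ft_force: [-1.9, -0.7, 4.5]
width: 0.0382
grasp_force: 59.9
```

```bash
python3 g.py
```

```text
17.25 [ 0.5299 -0.1502  0.0515] [-1.9 -0.7  4.5] [-0.041  0.292  0.524] 0.0382 0.7885 tau6 -0.21
```

Request:
drive_tool(series=[0,0,0,1.5])

```text
time_s: 17.35
eef_pos: [0.5299, -0.1502, 0.0515]
orientation: [3.058, 0.716, 0.001]
ft_force: [-1.8, -2.1, 6.1]
width: 0.0385
grasp_force: 60.0
```

```bash
python3 g.py
```

```text
17.35 [ 0.5299 -0.1502  0.0515] [-1.8 -2.1  6.1] [-0.096  0.369  0.486] 0.0385 0.8142 tau6 0.399
```

Request:
drive_tool(series=[0,0,0,1.5])

```text
time_s: 17.45
eef_pos: [0.5299, -0.1502, 0.0515]
orientation: [3.067, 0.677, 0.001]
ft_force: [-2.5, -1.7, 5.9]
width: 0.0386
grasp_force: 60.0
```

```bash
python3 g.py
```

```text
17.45 [ 0.5299 -0.1502  0.0515] [-2.5 -1.7  5.9] [-0.148  0.388  0.588] 0.0386 0.8396 tau6 0.191
```

Request:
drive_tool(series=[0,0,0,1,0,0,0,1])

```text
time_s: 17.65
eef_pos: [0.5299, -0.1502, 0.0515]
orientation: [3.078, 0.624, 0.001]
ft_force: [-1.3, -1.2, 5.4]
width: 0.0386
grasp_force: 60.0
```

```bash
python3 g.py
```

```text
17.65 [ 0.5299 -0.1502  0.0515] [-1.3 -1.2  5.4] [-0.135  0.359  0.567] 0.0386 0.874 tau6 0.321
```

Collet torque is about 0.35 N m, which is firm. Releasing and rising clear.

Request:
drive_tool(series=[0,0,0,0,0,0,0,0,0,0,0,0,0,0,0,0,0,0,0,0,0,0,0,0], gripper=70)

```text
time_s: 18.25
eef_pos: [0.5297, -0.1499, 0.0509]
orientation: [-3.079, -0.623, 0.0]
ft_force: [0.1, -0.3, 0.3]
width: 0.0598
grasp_force: 0.0
```

Request:
drive_tool(series=[0,0,-0.005,0,0,0,-0.01,0,0,0,-0.015,0,0,0,-0.02,0,0,0,-0.02,0,0,0,-0.02,0,0,0,-0.02,0,0,0,-0.015,0,0,0,-0.005,0,0,0,0,0])

```text
time_s: 19.25
eef_pos: [0.5302, -0.1501, 0.1825]
orientation: [3.078, 0.622, 0.004]
ft_force: [0.5, 0.3, -0.3]
width: 0.0597
grasp_force: 0.0
```

```bash
python3 g.py; python3 - <<'E'
from h import *
c=vision.camera("wrist"); save(c,"w7.png"); sd=vision.camera("side"); save(sd,"s7.png"); x,y=proj(sd,[.530,-.15,.075]).astype(int)
a=cv2.resize(cv2.imread("pics/w7.png")[120:320,220:420],(500,500),interpolation=cv2.INTER_CUBIC)
b=cv2.resize(cv2.imread("pics/s7.png")[y-45:y+45,x-25:x+25],(278,500),interpolation=cv2.INTER_CUBIC)
cv2.imwrite("pics/c7.png",np.hstack([a,b]))
print(proj(c,[.5298,-.1505,.1]),proj(sd,[.5298,-.1505,.1])-[x-25,y-45])
E
```

```text
19.25 [ 0.5302 -0.1501  0.1825] [ 0.5  0.3 -0.3] [ 0.071 -0.006 -0.021] 0.0597 0.8743 tau6 -0.0
[316.21885331 211.70434696] [26.50554209 37.71644978]
```

View pics/c7.png

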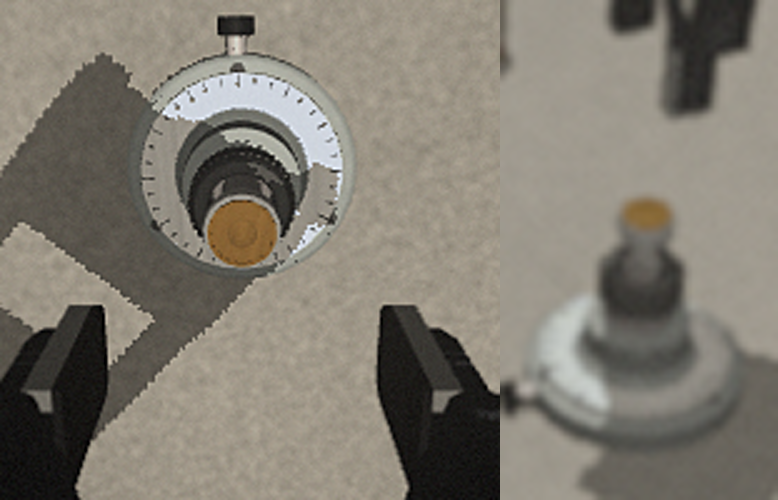

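The post stands upright in the collet, with the coin at (317,213) against a predicted (316,212). The gripper is clear of everything.

```bash
python3 -c "
from bench import env
print(env.sign_off())"
```

```text
the job is handed in; nothing more can be done
None
```

The coin pedestal is seated in the collet, upright, with the nut tightened to about 0.35 N m of collet torque (firm is 0.3, too tight is over 0.45); the arm is clear, and the job was handed in at about 19 s, with no verdict shown.

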